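Check a slide-carrier slot with the depth gauge

ROBOT

A 6-joint arm with a two-finger parallel gripper is mounted at the origin on the work surface. World frame = base frame: x ahead of the robot, y to its left, z up, the work surface at z = 0. Lengths are in m, angles in rad, forces in N, time in s.
With the tool pointing down it reaches from about 0.375 to 0.975 m from the base axis. Payload 3.8 kg.
Tool frame: the origin (TCP) lies midway between the tips of the shut fingers; the grasp point (between the pads) lies 19 mm behind it; z points along the fingers, y is the line along which they close (so a half turn about z gives the same grasp; the last joint's range is limited). The gripper opens to 88 mm and grips with 3 to 60 N. Pads are 18 mm wide; open, the fingers measure 123 mm over their backs; the gripper's body (75 mm by 187 mm) begins 45 mm behind the grasp point.
Start: joints at [1.229, 0.264, 1.604, -0, 1.274, -0.037], TCP at [0.203, 0.644, 0.239] pointing down, gripper open.
Joint ranges: [-2.63, 2.63], [-0.94, 2.18], [0.31, 2.57], [-1.31, 4.45], [0, 2.66], [-2.55, 2.55]. Speed limits (rad/s): [2.57, 2.57, 3.14, 3.14, 3.14, 3.14].

INTERFACE

Orientations are given as [roll, pitch, yaw] about the fixed x, y, z axes, in that order (R = Rz(yaw) Ry(pitch) Rx(roll)).
In Python, from workcell import env gives the robot as it stands.
- The arm moves only by the tool servo_tool, never from a script. Its argument "deltas" is a list of rows, each a list of 5 numbers: the shift along the tool's x, y, z in m, then the turn about the tool's z in rad, then the closure, from 0 (fully open) to 1 (shut). In form: [[tx, ty, tz, spin, gripper], ...]. A call has 1 to 10 rows; each row is the pose to reach, as a shift and turn from the pose commanded when the call began, along the tool's axes at that moment; what a row does not reach only later rows make up. A row lasts 1/10 s, in which the tool goes at most 50 mm and 8.59 degrees, less where a joint would pass 70% of its speed; a pose out of reach is approached as far as the arm can. A call with a gripper value outside its range is refused whole. The fingers move at their own pace and stop on an object; the grip force is fixed at half the most. Time passes only in rows, so rows that repeat a pose let the fingers close. It gives the time, the measured TCP pose, the force, the opening and the grip force at its end, in the units of the state.
- env.state(): the state, without advancing time (a new reading comes with each control period).
- env.get_image(name): name is "scene" or "top"; returns a dict with "frame" (420x560x3 uint8, blue, green, red), "K" (3x3 intrinsics, pixels), "R" (3x3) and "t" (3): a world point X has camera coordinates R X + t. Camera axes: x right, y down, z forward; pixel columns grow to the right and rows downward; lengths in m; the calibration is good to about 2 mm. A picture is of the moment at which its call begins. There is no depth.
- env.finish_job(): hands the job in; it is judged then, once.
Trained networks look in the newest picture that a camera, given by its name, has taken for a name from the list of things; names that differ only in an ending like _2 or _b are one class to them, and where a whole thing is asked for, a point or a joint stands for the part that bears it (a point fixed in the world has none). Each returns a list of dicts, best first, with "conf" (0 to 1); they miss things now and then, are a little off and sometimes report something else, mostly with a low value. They report only what shows in the picture. A call takes as long as a camera call. They do not tell look-alikes from the thing itself.
- env.recognise(query, camera): "rect" ([left, top, width, height] in pixels, round what is visible of it).
The state is a dict: "time": time; "joints": joint angles; "dq": joint speeds; "joint_torque": joint torques, N m; "eef_pos": TCP position; "eef_rot": TCP orientation; "force": force on the tool from outside, world axes, zero at the start; "wrist_torque": the same for the moment, N m; "gripper_width": finger opening in m; "grip_force": force on a finger pad.
Only numpy, scipy, OpenCV 4.12 (cv2) and the standard library are available. Lean on these libraries where they do the work, as an engineer would, in place of code of your own. Each camera call takes 0.05 s, during which the arm holds its last target. There are 200 camera calls.

TASK

Check that the slot of the green slide-carrier block is clear: take the yellow depth gauge out of the white rack, lower its blade into the green block's slot, holding on to it rather than dropping it in, until its flange rests flat on the top of the block, and leave it standing there. Leave the red gauge where it stands in the rack.

Things in the scene. Friction and masses are not known exactly. Their poses are not given: they have to be found in the camera images.
- yellow_grip (a point): Centre of the grip (18 x, 34 y, 50 high) of the loose yellow depth gauge, 80-170 g, upright in a slot of the white rack. Below the grip a yellow flange 42 x 84 (y), 8 thick, underside 33 below this point, on the rack's top 62 above the table; then a steel blade 5 thick (x), 46 wide (y), 50 long, lower edge 83 below this point. x across the blade, y along its width, z up; symmetric. mm
- red_grip (a point): Centre of the grip of the red depth gauge, a bystander of the same shape, size and axes, in the other slot of the same white rack, 130 mm beside the yellow one along y, on either side by chance.
- green_slot (a point): Middle of the slot's mouth in the green block, level with its top, 62 above the table. Block fixed, 90 (x) x 120 (y). Slot straight down, 16 wide (x), 60 long (y), 57 deep; sloping steel lead-ins widen it to 28 (x) over the top 10. x across the slot, y along it, z up. mm. A blue block of the same shape, not wanted, stands beside it, on either side by chance.
Mind the look-alikes: they are no part of the job. Of the things that look like the part that bears yellow_grip, the larger one is meant.

How it is judged:
On the way:
1. the yellow gauge, held in the gripper, has its blade at least 15 mm down in the green block's slot (z of yellow_grip in the frame of green_slot below 0.068 m and horizontal distance between yellow_grip and green_slot below 0.022 m and contact force between the fingers and yellow_gauge above 0.5 N), for 0.1 s.
At the end, for the whole second after the job is handed in: The yellow gauge stands at rest in the green block's slot, its blade fully in and its flange flat on the block's top (within 4 mm of fully down, upright within about 7 degrees, in line with the slot within 20 degrees and centred within 18 mm) (z of yellow_grip in the frame of green_slot between 0.028 and 0.037 m and horizontal distance between yellow_grip and green_slot below 0.018 m and angle between yellow_grip's own z axis and vertical below 0.12 rad and angle between the y axis of yellow_grip and the y axis of green_slot, either way round below 0.35 rad and linear speed of yellow_gauge below 0.02 m/s); the robot touches nothing.
It fails at once if the red gauge is moved more than 20 mm (distance of red_grip from where it was at the start of the episode above 0.02 m).
It also fails if it takes over 45 s, if anything falls off the work surface, if the arm or the gripper's body presses on something with over 40 N, if the wrist force passes 120 N, or if a joint passes its speed limit or range.

## Working session

There is one attempt and no reset: what is moved stays moved. The work goes in short steps, Python scripts to look and compute and a tool call to move; the robot and the scene stay as the last step left them, time stands still between calls to the robot, and variables do not carry over. Pictures are saved under pics/ and viewed, at most 10 in all, crops included, and the job is handed in when it is done.

Besides the shell and the picture viewer there is one more tool, called after "Request:" as name([rows], argument=value, ...), one row to a line, values as JSON. servo_tool: Moves the arm, as the interface text tells. Its arguments: {"type":"object","properties":{"deltas":{"type":"array"}},"required":["deltas"]}

```bash
mkdir -p pics; python3 - <<'E'
from workcell import env
import cv2
s=env.state();print(s['time'],s['eef_pos'],s['eef_rot'],s['gripper_width'])
for n in("scene","top"):
    d=env.get_image(n);cv2.imwrite(f"pics/{n}0.png",d["frame"])
    print(n,d["K"].round(1).tolist(),d["R"].round(4).tolist(),d["t"].round(4).tolist())
    for q in("yellow_grip","red_grip","green_slot"):
        print(q,[(r["rect"],round(r["conf"],2)) for r in env.recognise(q,n)])
E
```

```text
0.0 [0.20234703 0.64321242 0.23740934] [-3.13939532e+00 -5.74587410e-05  2.83678860e+00] 0.08795088050699515
scene [[526.2, 0.0, 278.8], [0.0, 526.2, 199.7], [0.0, 0.0, 1.0]] [[-0.7451, 0.6665, -0.0245], [0.3549, 0.3652, -0.8606], [-0.5646, -0.6499, -0.5087]] [0.4513, -0.0898, 1.4876]
yellow_grip [([214.6, 155.9, 21.9, 31.9], 0.91), ([169.2, 166.0, 23.5, 24.4], 0.73)]
red_grip [([229.8, 177.0, 33.5, 30.8], 0.92)]
green_slot [([376.5, 277.4, 88.3, 74.9], 0.64), ([212.8, 153.2, 27.3, 37.6], 0.58)]
top [[503.5, 0.0, 279.6], [0.0, 503.5, 214.6], [0.0, 0.0, 1.0]] [[-0.0245, -0.9997, 0.0003], [-0.9833, 0.024, -0.1806], [0.1805, -0.0047, -0.9836]] [-0.0357, 0.5489, 1.2136]
yellow_grip [([353.6, 201.3, 35.4, 25.1], 0.82), ([406.1, 179.1, 23.7, 26.8], 0.63)]
red_grip [([299.8, 190.3, 37.2, 24.8], 0.62)]
green_slot [([102.1, 189.8, 59.3, 49.6], 0.98)]
```

```bash
python3 - <<'E'
import cv2
a=cv2.imread("pics/top0.png")[130:290,80:460];cv2.imwrite("pics/top0c.png",cv2.resize(a,None,fx=2.1,fy=2.1,interpolation=cv2.INTER_CUBIC))
E
```

```text
(no output)
```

View pics/top0c.png

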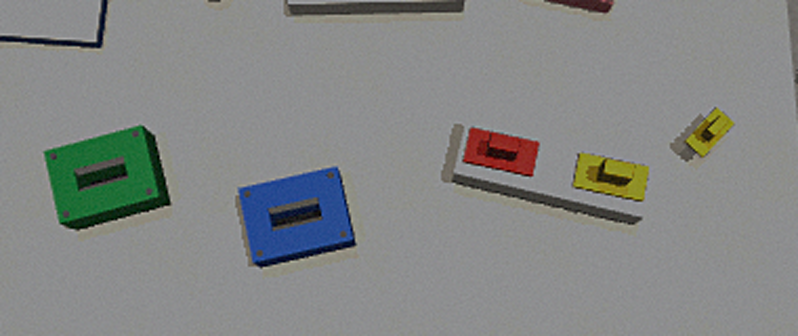

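View pics/scene0.png

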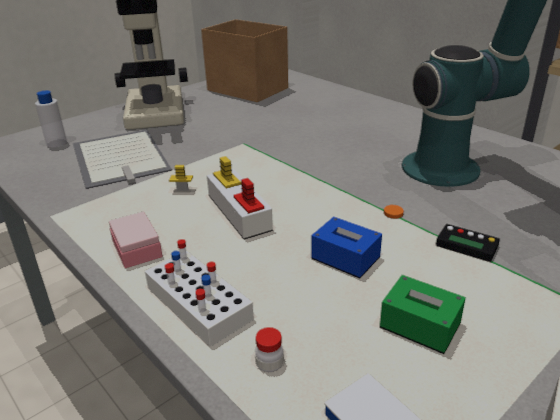

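The top view shows yellow (large) at about (371,213), red to its left at about (318,202), green block at about (130,215) and blue at about (221,233). The small yellow look-alike is at about (418,192), off the rack. I'll fit the known shapes to the colour masks in both views.

```bash
cat > fit.py <<'E'
import cv2,numpy as np
from scipy.optimize import minimize
HSV={'yellow':((20,110,60),(35,255,255)),'green':((50,110,25),(80,255,255)),'red':((0,150,60),(6,255,255))}
def box(cx,cy,z0,z1,c=(0,0)):
    return np.array([[c[0]+sx*cx/2,c[1]+sy*cy/2,z] for sx in(-1,1) for sy in(-1,1) for z in(z0,z1)])
GAUGE=[box(.018,.034,-.025,.025),box(.042,.084,-.033,-.025)]  # about grip point
BLOCK=[box(.09,.12,-.062,0)]
def proj(P,d):
    c=P@d["R"].T+d["t"];p=c@d["K"].T
    return p[:,:2]/p[:,2:]
def place(p,q,z):
    c,s=np.cos(q[2]),np.sin(q[2])
    return p@np.array([[c,-s,0],[s,c,0],[0,0,1]]).T+[q[0],q[1],z]
def mask(d,col):
    m=cv2.inRange(cv2.cvtColor(d["frame"],cv2.COLOR_BGR2HSV),*map(np.array,HSV[col]))
    return m
def fit(ds,col,parts,z,q0,win=.085):
    S=4;obs=[]
    for d in ds:
        m=mask(d,col)
        w=np.zeros_like(m);cc=proj(np.array([[q0[0],q0[1],z]]),d)[0]
        r=int(win*520/(d["R"]@[q0[0],q0[1],z]+d["t"])[2]);cv2.circle(w,tuple(int(v) for v in cc),r,255,-1)
        m=m&w
        if col=='green':
            h,_=cv2.findContours(m,0,1);m[:]=0;cv2.drawContours(m,[max(h,key=cv2.contourArea)],-1,255,-1)
        obs.append(cv2.resize(m,None,fx=S,fy=S,interpolation=cv2.INTER_LINEAR)>127)
    def cost(q):
        c=0
        for d,o in zip(ds,obs):
            r=np.zeros(o.shape,np.uint8)
            for p in parts:
                h=cv2.convexHull(((proj(place(p,q,z),d)+.5)*S*16-8).astype(np.int32))
                cv2.fillConvexPoly(r,h,1,shift=4)
            r=r>0;c+=1-(r&o).sum()/max(1,(r|o).sum())
        return c/len(ds)
    best=min((minimize(cost,[q0[0],q0[1],a],method='Nelder-Mead',options=dict(initial_simplex=np.array([[q0[0],q0[1],a],[q0[0]+.012,q0[1],a],[q0[0],q0[1]+.012,a],[q0[0],q0[1],a+.25]]),xatol=1e-4,fatol=1e-4)) for a in np.linspace(-.8,.8,5)+q0[2]),key=lambda r:r.fun)
    return best.x,best.fun
def back(d,uv,z):
    v=d["R"].T@np.linalg.solve(d["K"],[*uv,1]);o=-d["R"].T@d["t"]
    return o+v*(z-o[2])/v[2]
E
python3 - <<'E'
from workcell import env
from fit import *
ds=[env.get_image(n) for n in("top","scene")]
for col,uv,z,parts,w in(("yellow",(371,213),.075,GAUGE,.06),("red",(318,202),.075,GAUGE,.07),("green",(130,215),.062,BLOCK,.12)):
    p=back(ds[0],uv,z);zz=.062 if col=="green" else .095
    print(col,p.round(3))
    for dd in(ds,ds[:1],ds[1:]):
        q,f=fit(dd,col,parts,zz,[p[0],p[1],0],w);print("  ",q.round(4),round(f,3))
E
```

```text
yellow [ 0.542 -0.274  0.075]
   [ 0.54   -0.2734 -0.2328] 0.199
   [ 0.5419 -0.2741 -0.2281] 0.184
   [ 0.5374 -0.2728 -0.3246] 0.142
red [ 0.572 -0.145  0.075]
   [ 0.5733 -0.1455 -0.2473] 0.237
   [ 0.5747 -0.146  -0.2314] 0.208
   [ 0.5709 -0.1438 -0.3242] 0.217
green [0.554 0.323 0.062]
   [0.5594 0.3299 0.252 ] 0.063
   [0.561  0.3292 0.2489] 0.05
   [0.5549 0.3297 0.2803] 0.048
```

```bash
cat > plan.py <<'E'
import numpy as np
from workcell import env
def plan(*targets):
    """targets: x,y,z,angle of tool y line; prints tool-frame deltas from the current pose"""
    s=env.state();p=s['eef_pos'];yw=s['eef_rot'][2]
    print(round(s['time'],2),p.round(4),s['eef_rot'].round(3),'j',np.round(s['joints'],2),'F',np.round(s['force'],1),'w',round(s['gripper_width'],4),'g',s['grip_force'])
    R=np.array([[np.cos(yw),np.sin(yw),0],[np.sin(yw),-np.cos(yw),0],[0,0,-1]])
    for t in targets:
        d=R.T@(np.array(t[:3])-p);a=(t[3]-(yw-np.pi/2)+np.pi/2)%np.pi-np.pi/2
        print(d.round(4),'spin',round(-a,4),'or',round(-a+np.pi*(1 if a>0 else -1),4))
E
python3 -c "
from plan import *
plan((.52,.25,.24,-.24),(.541,-.2738,.2,-.24))"
```

```text
0.5 [0.2026 0.6439 0.2387] [-3.141  0.     2.837] j [ 1.23  0.26  1.6  -0.    1.27 -0.04] F [-0.3  0.7  0.2] w 0.088 g 0.0
[-0.421  -0.2804 -0.0013] spin 1.506 or -1.6356
[-0.5982 -0.7738  0.0387] spin 1.506 or -1.6356
```

Request:
servo_tool([
  [-0.04, -0.027, 0, 0.1, 0],
  [-0.08, -0.054, 0, 0.2, 0],
  [-0.12, -0.08, 0, 0.3, 0],
  [-0.165, -0.11, 0, 0.4, 0],
  [-0.205, -0.137, 0, 0.5, 0],
  [-0.25, -0.165, 0, 0.6, 0],
  [-0.29, -0.193, 0, 0.7, 0],
  [-0.335, -0.22, 0, 0.8, 0],
  [-0.38, -0.25, 0, 0.9, 0],
  [-0.42, -0.28, 0, 1.0, 0],
])

```text
time: 1.5
eef_pos: [0.5141, 0.2577, 0.2392]
eef_rot: [3.14, -0.0, 1.833]
force: [0.5, 0.4, -0.4]
gripper_width: 0.0883
grip_force: 0.0
```

```bash
python3 -c "
from plan import *
plan((.541,-.2738,.18,-.24))"
```

```text
1.5 [0.5141 0.2577 0.2392] [ 3.14  -0.     1.833] j [0.42 0.07 1.82 0.   1.24 0.16] F [ 0.5  0.4 -0.4] w 0.0883 g 0.0
[-0.5204 -0.1117  0.0592] spin 0.5019 or -2.6397
```

Request:
servo_tool([
  [-0.045, -0.01, 0, 0.05, 0],
  [-0.09, -0.02, 0, 0.1, 0],
  [-0.14, -0.03, 0, 0.15, 0],
  [-0.19, -0.04, 0, 0.2, 0],
  [-0.24, -0.05, 0, 0.25, 0],
  [-0.285, -0.06, 0, 0.3, 0],
  [-0.33, -0.07, 0, 0.35, 0],
  [-0.38, -0.08, 0.01, 0.4, 0],
  [-0.425, -0.09, 0.02, 0.45, 0],
  [-0.47, -0.1, 0.03, 0.5, 0],
])

```text
time: 2.5
eef_pos: [0.5399, -0.2226, 0.2089]
eef_rot: [3.14, 0.0, 1.334]
force: [1.1, 0.6, -0.6]
gripper_width: 0.0882
grip_force: 0.0
```

Request:
servo_tool([
  [-0.03, -0.006, 0.015, 0, 0],
  [-0.04, -0.008, 0.03, 0, 0],
  [-0.04, -0.008, 0.03, 0, 0],
  [-0.04, -0.008, 0.03, 0, 0],
])

```text
time: 2.9
eef_pos: [0.5227, -0.2564, 0.1783]
eef_rot: [-3.141, -0.001, 1.337]
force: [0.1, -0.9, 0.0]
gripper_width: 0.088
grip_force: 0.0
```

```bash
python3 - <<'E'
from plan import *
from fit import *
plan((.541,-.2738,.15,-.24),(.541,-.2738,.08,-.24))
im=[]
for n in("top","scene"):
    d=env.get_image(n);s=env.state();f=d["frame"].copy()
    q=(.5405,-.2738,-.24)
    for p in GAUGE: 
        for v in proj(place(p,q,.095),d): cv2.circle(f,tuple(int(round(x)) for x in v),1,(255,0,255),-1)
    c=proj(np.array([s['eef_pos']]),d)[0];cv2.circle(f,tuple(int(round(x)) for x in c),2,(255,255,0),-1)
    a,b=(proj(np.array([[q[0],q[1],.095]]),d)[0]).astype(int)
    im.append(cv2.resize(f[b-60:b+60,a-60:a+60],(400,400),interpolation=cv2.INTER_CUBIC))
cv2.imwrite("pics/g1.png",np.hstack(im))
E
```

```text
2.9 [ 0.5227 -0.2564  0.1783] [-3.141e+00 -1.000e-03  1.337e+00] j [-0.5   0.14  1.87  0.    1.14 -0.27] F [ 0.1 -0.9  0. ] w 0.088 g 0.0
[-0.0127  0.0218  0.0283] spin 0.006 or -3.1356
[-0.0127  0.0218  0.0983] spin 0.006 or -3.1356
```

View pics/g1.png

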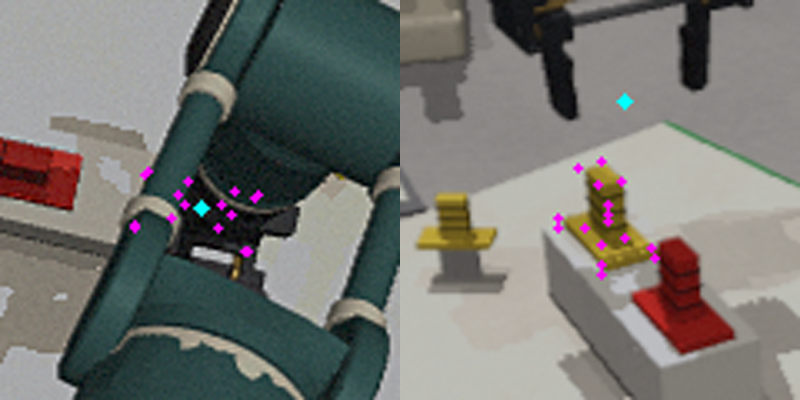

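The scene view shows the gauge at about (606,215) in the crop, under the model dots to within about 3 mm. The fingers are well above and straddle it once centred. Centring and descending.

Request:
servo_tool([
  [-0.013, 0.022, 0.0, 0, 0],
  [-0.013, 0.022, 0.02, 0, 0],
  [-0.013, 0.022, 0.04, 0, 0],
  [-0.013, 0.022, 0.06, 0, 0],
  [-0.013, 0.022, 0.075, 0, 0],
  [-0.013, 0.022, 0.088, 0, 0],
  [-0.013, 0.022, 0.096, 0, 0],
  [-0.013, 0.022, 0.096, 0, 0],
])

```text
time: 3.8
eef_pos: [0.5408, -0.2745, 0.0817]
eef_rot: [-3.14, -0.001, 1.337]
force: [-0.2, -0.7, -0.7]
gripper_width: 0.0882
grip_force: 0.0
```

```bash
python3 - <<'E'
from plan import *
from fit import *
plan((.541,-.2738,.08,-.24))
d=env.get_image("scene");f=d["frame"].copy()
a,b=(proj(np.array([[.541,-.2738,.095]]),d)[0]).astype(int)
cv2.imwrite("pics/g2.png",cv2.resize(f[b-60:b+60,a-60:a+60],(500,500),interpolation=cv2.INTER_CUBIC))
E
```

```text
3.8 [ 0.5408 -0.2745  0.0817] [-3.140e+00 -1.000e-03  1.337e+00] j [-0.51  0.28  1.89  0.    0.97 -0.28] F [-0.2 -0.7 -0.7] w 0.0882 g 0.0
[0.0008 0.0001 0.0017] spin 0.0065 or -3.1351
```

View pics/g2.png

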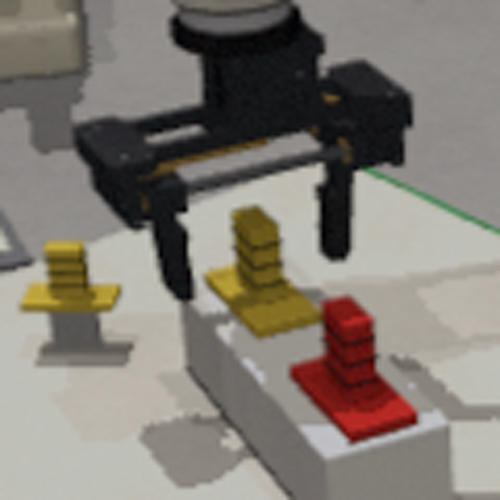

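The fingers straddle the yellow grip: tips at (185,298) and (335,258), grip at about (257,250), centred. Closing.

Request:
servo_tool([
  [0, 0, 0, 0, 0.4],
  [0, 0, 0, 0, 0.6],
  [0, 0, 0, 0, 0.8],
  [0, 0, 0, 0, 1],
  [0, 0, 0, 0, 1],
  [0, 0, 0, 0, 1],
  [0, 0, 0, 0, 1],
  [0, 0, 0, 0, 1],
])

```text
time: 4.65
eef_pos: [0.5412, -0.2752, 0.0827]
eef_rot: [-3.142, -0.0, 1.337]
force: [-0.6, -0.0, 0.8]
gripper_width: 0.0261
grip_force: 0.0
```

Request:
servo_tool([
  [0, 0, 0, 0, 1],
  [0, 0, 0, 0, 1],
  [0, 0, 0, 0, 1],
  [0, 0, 0, 0, 1],
])

```text
time: 5.05
eef_pos: [0.541, -0.2752, 0.0827]
eef_rot: [-3.141, -0.0, 1.337]
force: [-0.4, -0.6, 1.2]
gripper_width: 0.0177
grip_force: 30.0
```

Request:
servo_tool([
  [0, 0, -0.015, 0, 1],
  [0, 0, -0.03, 0, 1],
  [0, 0, -0.05, 0, 1],
  [0, 0, -0.075, 0, 1],
  [0, 0, -0.1, 0, 1],
  [0, 0, -0.13, 0, 1],
  [0, 0, -0.15, 0, 1],
  [0, 0, -0.16, 0, 1],
  [0, 0, -0.16, 0, 1],
])

```text
time: 5.95
eef_pos: [0.5425, -0.2758, 0.2458]
eef_rot: [3.137, 0.001, 1.337]
force: [0.2, -0.0, -1.9]
gripper_width: 0.018
grip_force: 30.0
```

```bash
python3 - <<'E'
from plan import *
from fit import *
plan((.559,.05,.24,0),(.559,.3297,.2,.255))
d=env.get_image("scene");f=d["frame"].copy()
a,b=(proj(np.array([[.541,-.2738,.2]]),d)[0]).astype(int)
cv2.imwrite("pics/g3.png",cv2.resize(f[max(0,b-70):b+90,a-80:a+80],(500,500),interpolation=cv2.INTER_CUBIC))
E
```

```text
5.95 [ 0.5425 -0.2758  0.2458] [3.137e+00 1.000e-03 1.337e+00] j [-0.51  0.13  1.75  0.    1.26 -0.28] F [ 0.2 -0.  -1.9] w 0.018 g 29.999876925721765
[ 0.3208 -0.0595  0.0058] spin -0.234 or 2.9076
[ 0.5929 -0.1243  0.0458] spin -0.489 or 2.6526
```

View pics/g3.png

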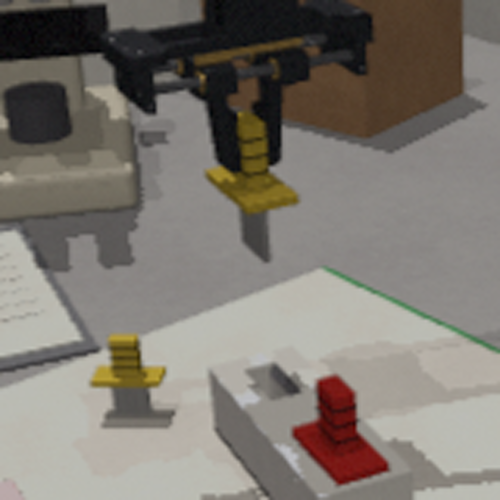

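The yellow gauge hangs upright in the fingers (about (250,160)) and red hasn't moved in the rack. Carrying it over to green.

Request:
servo_tool([
  [0.02, -0.003, 0, -0.02, 1],
  [0.055, -0.011, 0, -0.05, 1],
  [0.095, -0.018, 0, -0.08, 1],
  [0.135, -0.027, 0, -0.11, 1],
  [0.175, -0.035, 0, -0.14, 1],
  [0.215, -0.043, 0, -0.18, 1],
  [0.255, -0.05, 0, -0.21, 1],
  [0.295, -0.058, 0, -0.24, 1],
  [0.335, -0.067, 0, -0.28, 1],
  [0.375, -0.076, 0, -0.31, 1],
])

```text
time: 7.0
eef_pos: [0.553, 0.1087, 0.2407]
eef_rot: [-3.138, 0.0, 1.648]
force: [0.8, 0.1, -1.5]
gripper_width: 0.0175
grip_force: 30.0
```

```bash
python3 - <<'E'
from plan import *
plan((.559,.3297,.2,.255))
E
```

```text
7.0 [0.553  0.1087 0.2407] [-3.138  0.     1.648] j [ 0.15  0.05  1.84 -0.    1.25  0.07] F [ 0.8  0.1 -1.5] w 0.0175 g 29.999146750196815
[0.2199 0.0231 0.0407] spin -0.1776 or 2.964
```

Request:
servo_tool([
  [0.04, 0.004, 0, -0.03, 1],
  [0.08, 0.008, 0, -0.06, 1],
  [0.12, 0.012, 0, -0.09, 1],
  [0.16, 0.016, 0.01, -0.12, 1],
  [0.19, 0.02, 0.02, -0.15, 1],
  [0.205, 0.022, 0.03, -0.178, 1],
  [0.215, 0.023, 0.04, -0.178, 1],
  [0.215, 0.023, 0.04, -0.178, 1],
  [0.215, 0.023, 0.04, -0.178, 1],
])

```text
time: 7.9
eef_pos: [0.5606, 0.322, 0.2018]
eef_rot: [-3.14, 0.001, 1.824]
force: [1.1, -0.2, -1.8]
gripper_width: 0.018
grip_force: 30.0
```

```bash
python3 - <<'E'
from plan import *
from fit import *
plan((.559,.3297,.2,.255))
im=[]
for n in("scene","top"):
    d=env.get_image(n);f=d["frame"].copy();s=env.state()
    p=s['eef_pos']
    if n=="scene":
        for z0 in (.013,):
          q=(p[0],p[1],s['eef_rot'][2]-np.pi/2)
          for P in GAUGE+[box(.005,.046,-.083,-.033)]:
            for v in proj(place(P,q,p[2]+z0),d): cv2.circle(f,tuple(int(round(x)) for x in v),0,(255,0,255),-1)
        for P in [box(.016,.06,0,0),box(.028,.06,0,0),box(.09,.12,0,0)]:
            for v in proj(place(P,(.559,.3297,.255),.062),d): cv2.circle(f,tuple(int(round(x)) for x in v),0,(0,0,255),-1)
        print(fit([d],'yellow',GAUGE,p[2]+.013,q,.08))
        print(fit([d],'green',BLOCK,.062,(.559,.33,.25),.12))
    a,b=(proj(np.array([[.559,.33,.11]]),d)[0]).astype(int)
    im.append(cv2.resize(f[b-70:b+70,a-60:a+60],(400,467),interpolation=cv2.INTER_CUBIC))
cv2.imwrite("pics/g4.png",np.hstack(im))
E
```

```text
7.9 [0.5606 0.322  0.2018] [-3.140e+00  1.000e-03  1.824e+00] j [ 0.48  0.24  1.71 -0.    1.2   0.23] F [ 1.1 -0.2 -1.8] w 0.018 g 29.999814019538462
[0.0078 0.0003 0.0018] spin -0.0019 or 3.1397
(array([0.56056819, 0.32560241, 0.27247688]), np.float64(0.4256058094561528))
(array([0.55442673, 0.3293871 , 0.27530585]), np.float64(0.05068674614794677))
```

View pics/g4.png

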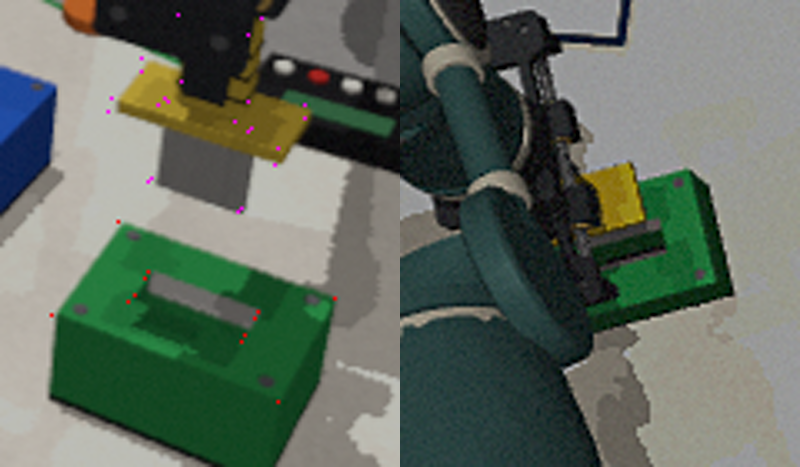

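The gauge is above the green slot, blade along the slot: blade bottom edge (157,185)–(237,210), slot (150,272)–(258,325). The offset is a few mm, so I'll correct, lower to just above the mouth and look again.

Request:
servo_tool([
  [0.005, -0.002, 0.01, 0, 1],
  [0.005, -0.002, 0.025, 0, 1],
  [0.005, -0.002, 0.04, 0, 1],
  [0.005, -0.002, 0.055, 0, 1],
  [0.005, -0.002, 0.062, 0, 1],
  [0.005, -0.002, 0.062, 0, 1],
  [0.005, -0.002, 0.062, 0, 1],
])

```text
time: 8.7
eef_pos: [0.5577, 0.3277, 0.1404]
eef_rot: [-3.141, 0.0, 1.825]
force: [-0.1, 0.2, -0.9]
gripper_width: 0.0175
grip_force: 30.0
```

```bash
python3 - <<'E'
from plan import *
from fit import *
plan((.557,.3265,.08,.255))
im=[]
for n in("scene","top"):
    d=env.get_image(n);f=d["frame"];a,b=(proj(np.array([[.559,.33,.09]]),d)[0]).astype(int)
    im.append(cv2.resize(f[b-45:b+45,a-45:a+45],(400,400),interpolation=cv2.INTER_CUBIC));print(a-45,b-45)
    if n=="scene":print([proj(np.array([v]),d)[0].round(1) for v in([.559,.33,.062],[.569,.33,.062],[.559,.34,.062],[.559,.33,.072])])
cv2.imwrite("pics/g5.png",np.hstack(im))
E
```

```text
8.7 [0.5577 0.3277 0.1404] [-3.141  0.     1.825] j [ 0.49  0.29  1.76 -0.    1.09  0.24] F [-0.1  0.2 -0.9] w 0.0175 g 29.999882807023823
[-0.001  -0.001   0.0604] spin -0.001 or 3.1406
379 242
[array([422.7, 299.6]), array([419.4, 302.3]), array([427.6, 302.4]), array([423.4, 295.2])]
78 165
```

View pics/g5.png

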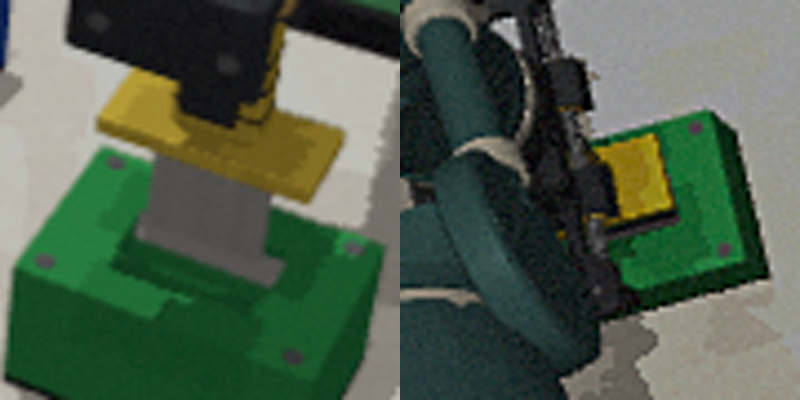

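```bash
python3 - <<'E'
from plan import *
from fit import *
d=env.get_image("scene");S=10
u0,v0=385,265
f=cv2.resize(d["frame"][v0:v0+55,u0:u0+75],None,fx=S,fy=S,interpolation=cv2.INTER_CUBIC)
f=cv2.convertScaleAbs(f,alpha=1.7,beta=0)
# refit block in this view only (camera bias) from initial scene fit
q=(.5547,.3296,.265)
def line(P,c):
    for i in range(len(P)):
        a,b=[tuple(int(x) for x in ((proj(P[[j]],d)[0]-[u0,v0]+.5)*S)) for j in(i,(i+1)%len(P))];cv2.line(f,a,b,c,1)
rect=lambda w,l:np.array([[-w/2,-l/2,0],[w/2,-l/2,0],[w/2,l/2,0],[-w/2,l/2,0]])
line(place(rect(.028,.06),q,.062),(0,0,255));line(place(rect(.016,.06),q,.052),(0,128,255));line(place(rect(.09,.12),q,.062),(0,0,255))
s=env.state();p=s['eef_pos'];g=(p[0],p[1],s['eef_rot'][2]-np.pi/2)
line(place(rect(.005,.046),g,p[2]+.013-.083),(255,0,255));line(place(rect(.042,.084),g,p[2]+.013-.033),(255,0,255))
cv2.imwrite("pics/g6.png",f)
E
```

```text
(no output)
```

View pics/g6.png

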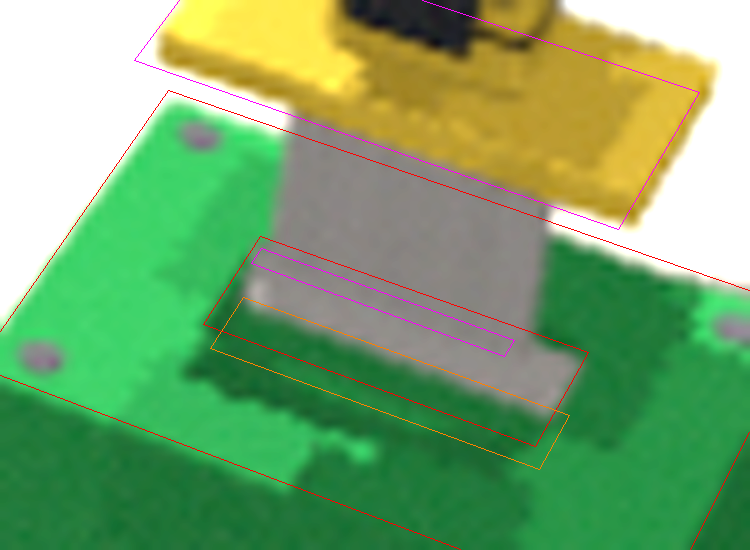

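In this view the blade's lower edge, dropped 8 mm, falls at about (393,341). The slot mouth centre is at about (397,340), so it is centred within about 1 mm. Lowering while watching the force.

Request:
servo_tool([
  [0, 0, 0.005, 0, 1],
  [0, 0, 0.01, 0, 1],
  [0, 0, 0.015, 0, 1],
  [0, 0, 0.02, 0, 1],
  [0, 0, 0.025, 0, 1],
  [0, 0, 0.025, 0, 1],
])

```text
time: 9.45
eef_pos: [0.5569, 0.3273, 0.1143]
eef_rot: [-3.139, 0.001, 1.825]
force: [-0.3, -0.1, -1.3]
gripper_width: 0.0176
grip_force: 30.0
```

Blade about 18 mm in and the force is free. Going on.

Request:
servo_tool([
  [0, 0, 0.005, 0, 1],
  [0, 0, 0.01, 0, 1],
  [0, 0, 0.015, 0, 1],
  [0, 0, 0.02, 0, 1],
  [0, 0, 0.025, 0, 1],
  [0, 0, 0.028, 0, 1],
  [0, 0, 0.028, 0, 1],
])

```text
time: 10.15
eef_pos: [0.5572, 0.3274, 0.0869]
eef_rot: [-3.14, 0.0, 1.825]
force: [-0.2, 0.2, -1.0]
gripper_width: 0.0178
grip_force: 30.0
```

Request:
servo_tool([
  [0, 0, 0.001, 0, 1],
  [0, 0, 0.002, 0, 1],
  [0, 0, 0.003, 0, 1],
  [0, 0, 0.003, 0, 1],
])

```text
time: 10.55
eef_pos: [0.5577, 0.3277, 0.0847]
eef_rot: [3.142, -0.0, 1.825]
force: [-0.1, -0.5, -1.7]
gripper_width: 0.0176
grip_force: 30.0
```

Request:
servo_tool([
  [0, 0, 0.001, 0, 1],
  [0, 0, 0.002, 0, 1],
  [0, 0, 0.002, 0, 1],
])

```text
time: 10.85
eef_pos: [0.5577, 0.3277, 0.0827]
eef_rot: [3.141, -0.0, 1.825]
force: [0.7, -0.0, -1.9]
gripper_width: 0.018
grip_force: 30.0
```

Request:
servo_tool([
  [0, 0, 0.0005, 0, 1],
  [0, 0, 0.001, 0, 1],
  [0, 0, 0.001, 0, 1],
])

```text
time: 11.15
eef_pos: [0.5578, 0.3277, 0.0826]
eef_rot: [3.141, 0.0, 1.825]
force: [-2.9, -1.8, 5.1]
gripper_width: 0.0177
grip_force: 30.0
```

Flange seated (upward force of about 5 N). Releasing.

Request:
servo_tool([
  [0, 0, 0, 0, 0.75],
  [0, 0, 0, 0, 0.7],
  [0, 0, 0, 0, 0.5],
  [0, 0, 0, 0, 0.3],
  [0, 0, 0, 0, 0.2],
  [0, 0, 0, 0, 0.2],
  [0, 0, 0, 0, 0.2],
])

```text
time: 11.85
eef_pos: [0.5577, 0.3277, 0.0816]
eef_rot: [-3.142, 0.0, 1.825]
force: [0.7, -0.4, -0.6]
gripper_width: 0.0642
grip_force: 0.0
```

Request:
servo_tool([
  [0, 0, -0.01, 0, 0.2],
  [0, 0, -0.03, 0, 0.2],
  [0, 0, -0.06, 0, 0.2],
  [0, 0, -0.1, 0, 0.2],
  [0, 0, -0.13, 0, 0.2],
  [-0.04, 0, -0.15, 0, 0.2],
  [-0.08, 0, -0.15, 0, 0.2],
  [-0.12, 0, -0.15, 0, 0.2],
  [-0.12, 0, -0.15, 0, 0.2],
  [-0.12, 0, -0.15, 0, 0.2],
])

```text
time: 12.85
eef_pos: [0.5881, 0.2109, 0.2325]
eef_rot: [3.141, -0.001, 1.823]
force: [-0.8, 0.3, -0.1]
gripper_width: 0.0702
grip_force: 0.0
```

```bash
python3 - <<'E'
from plan import *
from fit import *
plan()
ds=[env.get_image("scene"),env.get_image("top")];im=[]
for d in ds:
    a,b=(proj(np.array([[.559,.33,.09]]),d)[0]).astype(int)
    im.append(cv2.resize(d["frame"][b-50:b+50,a-50:a+50],(400,400),interpolation=cv2.INTER_CUBIC))
cv2.imwrite("pics/g7.png",np.hstack(im))
E
```

```text
12.85 [0.5881 0.2109 0.2325] [ 3.141e+00 -1.000e-03  1.823e+00] j [0.3  0.17 1.72 0.   1.24 0.05] F [-0.8  0.3 -0.1] w 0.0702 g 0.0
```

View pics/g7.png

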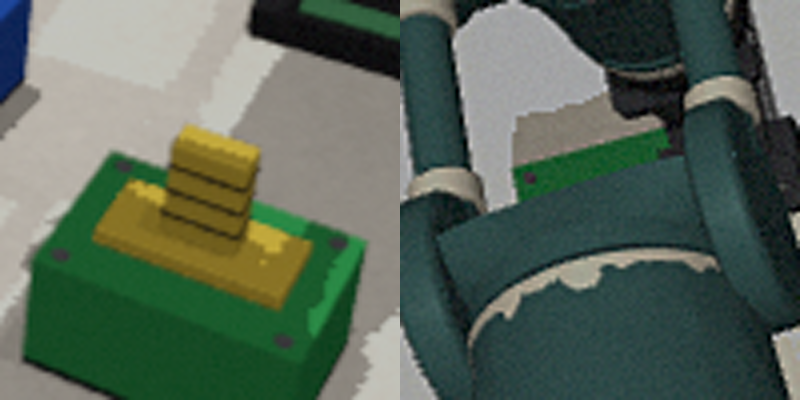

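The gauge stands upright with its flange flat and centred on the green block (about (205,245) in the crop), and the gripper is clear. Handing in.

```bash
python3 -c "
from workcell import env
print(env.finish_job())"
```

```text
the job is handed in; nothing more can be done
None
```

The yellow gauge was lowered while held into the green block's slot, landed with its flange flat on the top, released and left standing; the red gauge was not touched, and the job is handed in (the judge returned no verdict).

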